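# Lift the hot specimen out of the block heater with the lifting hook

### The job

The round metal specimen has warmed up in its deep well and belongs in the calorimeter for the heat-capacity experiment. Take the lifting hook from its stand, catch the specimen's wire loop with it, draw the specimen out of the block heater and set it down gently, standing upright, in the calorimeter cup, then hang the hook back in the fork of its stand by its collar. Both specimens are hot: never touch either with the fingers or the gripper, and leave the square one in its well; do not shove the calorimeter about or disturb the other things on the table.

Things in the scene. Friction and masses are not known exactly. Their poses are not given: they have to be found in the camera images.
- heater: Block heater: white housing 100 x 168 mm, 112 mm high, round an aluminium block with its top at z = 132 mm; fixed. Origin: centre of its underside, z up; grey control strip on the -x side. Two round upright wells, 58 mm in diameter, at x = 0, y = +34 and -34 mm; flat floor at z = 10 mm, mouth at z = 132 mm. Each holds one specimen, in either order.
- round_slug: Specimen to fetch: round aluminium cylinder, 48 mm in diameter, 38 mm high, 0.14 to 0.25 kg, with a rigid upright wire loop on top. Origin: centre of its underside, z up. The loop stands on the axis in the y-z plane, so a hook passes through it along x. It may stand 2.5 mm off the well's centre, turned about z.
- slug_loop (a point): Underside of the top of the round specimen's loop, where the hook bears: 62 mm above the specimen's underside, 24 mm above its flat top. Wire 4 mm thick; opening 24 mm wide, legs straight to z = 50 mm and a half-round arch above. In the well the loop's top lies 56 mm below the mouth. Axes as the specimen's.
- square_slug: The other specimen: square aluminium block 34 x 34 x 38 mm with the same loop, in the other well; it stays there. Origin: centre of its underside, z up.
- lift_hook: Lifting hook, 80 g, hanging upright in its stand's fork. Origin: centre of the underside of its steel collar (30 mm in diameter, 4 mm thick), z up. Black flat handle above it: 26 mm along x, 14 mm along y, z = 9 to 71 mm; pinch it across y. Below, a 5 mm round shank on the axis, ending in a J in the x-z plane, open upward, its point on the +x side.
- hook_throat (a point): Inner bottom of the J, where a loop hangs: x = 6.5, z = -89.3 mm from the hook's origin; axes as the hook's. The throat is free from x = 2.5 to 10.7 mm; the point is outermost at x = 15.9 mm and ends at z = -79.5 mm; the lowest point of the hook is z = -94.3 mm (all from the hook's origin).
- hook_stand: Hook's stand, fixed: grey base 125 x 80 x 12 mm, 12 mm rod at x = 75 mm up to z = 142 mm, steel fork reaching from it to -x. Origin: on the table under the hanging point, z up. Two prongs along x, 13 mm apart, top at z = 130 mm, open to -x; lips 4 mm high at x = -22 to -26 mm keep the collar in: lift the hook over them, then draw it out to -x.
- fork_seat (a point): The point on the stand where the hook's origin lies when it hangs properly: midway between the prongs, at their top, 130 mm above the table.
- calorimeter: Double-walled aluminium calorimeter with a grey insulating ring on top, loose, 0.45 kg, 108 mm in diameter. Origin: centre of its underside, z up. Cup open at the top: inside 80 mm in diameter, flat inner floor at z = 12 mm, rim at z = 86 mm.
- lab_timer: Bystander: wind-up bench timer, 64 mm in diameter, 47 mm high. Origin: centre of its underside.
- dropper_1: Bystander: brown dropper bottle, 33 mm in diameter, 94 mm high. Origin: centre of its underside.
- dropper_3: Bystander: brown dropper bottle, 33 mm in diameter, 98 mm high. Origin: centre of its underside.

How it is judged:
By the outcome, as a careful person would: the job done as asked, in the order asked, and still so for the second after the job is handed in, with the robot touching nothing.
It also fails if it takes over 61 s, if anything falls off the work surface, if the arm or the gripper's body presses on something with over 40 N, if the wrist force passes 120 N, or if a joint passes its speed limit or range.

### The arm

A 6-joint arm with a two-finger parallel gripper is mounted at the origin on a cart in front of the work surface, level with it; the furniture and walls round the work are solid. World frame = base frame: x ahead of the robot, y to its left, z up, the work surface at z = 0. Lengths are in m, angles in rad, forces in N, time in s.
With the tool pointing down it reaches from about 0.35 to 0.725 m from the base axis. Payload 4.3 kg.
Tool frame: the origin (TCP) lies on the centre line of the jaws, within the pads' length; the fingertips stand 19 mm ahead of it and the grasp point (between the pads) is the TCP (robot.tips_ahead is the distance from the TCP to the fingertips, in m); z points along the fingers, y is the line along which they close (so a half turn about z gives the same grasp; the last joint's range is limited). The gripper opens to 85 mm and grips with 20 to 120 N. Pads are 22 mm wide; open, the fingers measure 114 mm over their backs; the gripper's body (76 mm by 85 mm) begins 54 mm behind the grasp point. The pads swing forward as they close: fully open they stand 13 mm farther back than shut.
Start: joints at [-1.331, 0.377, 0.081, 1.274, 0, 1.46], TCP at [0.197, -0.54, 0.25] pointing down, gripper open.
Joint ranges: [-2.72, 2.72], [-0.84, 1.66], [-1.02, 1.22], [-1.77, 2.12], [-1.37, 1.28], [-3.14, 3.14]. Speed limits (rad/s): [2.57, 2.57, 3.14, 3.14, 3.14, 3.14].

### API

Orientations are given as [roll, pitch, yaw] about the fixed x, y, z axes, in that order (R = Rz(yaw) Ry(pitch) Rx(roll)).
In Python, from rig import robot, vision, finish_job, trace gives the robot as it stands.
- The arm moves only by the tool step_arm, never from a script. Its argument "steps" is a list of rows, each a list of 3 entries, a list of its own where there are three numbers: the shift along the tool's x, y, z in mm, then the turn about the tool's z in rad, then the closure, from 0 (fully open) to 1 (shut). In form: [[[dx, dy, dz], yaw, gripper], ...]. A call has 1 to 10 rows; each row shifts and turns the commanded pose from where the row before left it, along the tool's axes as they then stand; what a row does not reach is not made up. A row lasts 1/10 s, in which the tool goes at most 50 mm and 8.59 degrees, less where a joint would pass 70% of its speed; a pose out of reach is approached as far as the arm can. A call with a gripper value outside its range is refused whole. The fingers move at their own pace and stop on an object; "squeeze" is the grip in N (left out, the last holds). Time passes only in rows, so rows that do not move let the fingers close. It gives the time, the measured TCP pose, the force, the opening and the grip force at its end, in the units of the state.
- robot.get_obs(): the state, without advancing time (a new reading comes with each control period).
- vision.snapshot(name): name is "side" or "top" or "wrist"; returns a dict with "pixels" (420x560x3 uint8, blue, green, red), "fovy" (degrees; the focal length in pixels is half the picture's height over the tangent of half this angle, whatever the lens; pixels are square), "cx", "cy" (the principal point, pixels), "k1" (the pictures are not rectified: a ray, as slopes to the right and down, at radius r is drawn at 1 + k1 r^2 times it, then the intrinsics apply), "R" (3x3) and "t" (3): a world point X has camera coordinates R X + t. Camera axes: x right, y down, z forward; pixel columns grow to the right and rows downward; lengths in m; the calibration is good to about 2 mm. A picture is of the moment at which its call begins. There is no depth.
- finish_job(): hands the job in; it is judged then, once.
Trained networks look in a picture, given as the dict that the camera call returned (one of the last four; its "shot" number tells which), for a name from the list of things; names that differ only in an ending like _2 or _b are one class to them, and where a whole thing is asked for, a point or a joint stands for the part that bears it (a point fixed in the world has none). Each returns a list of dicts, best first, with "confidence" (0 to 1); they miss things now and then, are a little off and sometimes report something else, mostly with a low value. They report only what shows in the picture. A call takes as long as a camera call.
- trace(picture, query): "region" (420x560 bool, what is visible of it) and "extent" ([centre column, centre row, width, height] in pixels, round what is visible of it).
The state is a dict: "t": time; "joints": joint angles; "dq": joint speeds; "joint_efforts": joint torques, N m; "tool_pos": TCP position; "orientation": TCP orientation; "contact_force": force on the tool from outside, world axes, zero at the start; "wrist_torque": the same for the moment, N m; "grip_width": finger opening in m; "grasp_force": force on a finger pad.
Only numpy, scipy, OpenCV 4.12 (cv2) and the standard library are available. Lean on these libraries where they do the work, as an engineer would, in place of code of your own. Each camera call takes 0.05 s, during which the arm holds its last target. There are 200 camera calls.

## Working session

There is one attempt and no reset: what is moved stays moved. The work goes in short steps, Python scripts to look and compute and a tool call to move; the robot and the scene stay as the last step left them, time stands still between calls to the robot, and variables do not carry over. Pictures are saved under pics/ and viewed, at most 10 in all, crops included, and the job is handed in when it is done.

Besides the shell and the picture viewer there is one more tool, called by a JSON object that holds its "method" and its "body", one argument or row to a line. step_arm: Moves the arm, as the interface text tells. Its arguments: {"type":"object","properties":{"steps":{"type":"array","items":{"type":"array"}},"squeeze":{"type":"number"}},"required":["steps"]}

```bash
ls; mkdir -p pics; cat > h.py <<'E'
import numpy as np,cv2,pickle
from rig import robot,vision,finish_job,trace
def K(p):
    f=210/np.tan(np.radians(p["fovy"])/2); return f
def proj(p,X):
    c=(np.asarray(p["R"])@np.atleast_2d(X).T).T+np.asarray(p["t"]); s=c[:,:2]/c[:,2:]
    s=s*(1+p["k1"]*(s**2).sum(1,keepdims=True)); return s*K(p)+[p["cx"],p["cy"]]
def ray(p,uv):
    d=(np.array(uv,float)-[p["cx"],p["cy"]])/K(p); s=d.copy()
    for _ in range(20): s=d/(1+p["k1"]*(s**2).sum())
    R=np.asarray(p["R"]); return -R.T@np.asarray(p["t"]), R.T@np.array([*s,1])
def atz(p,uv,z):
    o,d=ray(p,uv); return o+d*(z-o[2])/d[2]
def save(p,n): cv2.imwrite("pics/"+n,p["pixels"]); q=dict(p); pickle.dump(q,open("pics/"+n+".pkl","wb"))
def load(n): return pickle.load(open("pics/"+n+".pkl","rb"))
E
python3 - <<'E'
from h import *
print(robot.get_obs())
for n in ("side","top"):
    p=vision.snapshot(n); save(p,n+"1.png"); print(n,p["fovy"],p["k1"],np.round(p["R"],3).tolist(),np.round(p["t"],3))
    for q in ("heater","round_slug","square_slug","lift_hook","hook_stand","calorimeter","lab_timer","dropper_1"):
        for d in trace(p,q)[:2]:
            e=d["extent"]; print(q,round(d["confidence"],2),np.round(e,1), np.round(atz(p,e[:2],0.1),3))
E
```

```text
pics
{'t': 0.0, 'joints': array([-1.33129325e+00,  3.78089078e-01,  7.96272528e-02,  1.27442210e+00,
        1.46965810e-05,  1.46051275e+00]), 'dq': array([-0.00021161, -0.00095751,  0.00098252, -0.00105457,  0.000458  ,
        0.0004717 ]), 'joint_efforts': array([-7.37327100e-04, -4.63606811e+01,  2.69871944e+01,  2.09297729e-02,
       -2.65446251e-04, -2.56495923e-06]), 'tool_pos': array([ 0.19692004, -0.53956205,  0.24934653]), 'orientation': array([-3.13951936e+00, -2.44368495e-04,  3.49786383e-01]), 'contact_force': array([-0.71583675,  0.56365999,  0.44125161]), 'wrist_torque': array([-0.01612824,  0.04457665, -0.02561641]), 'grasp_force': 0.0, 'grip_width': 0.08515042825216079}
side 53.87226093615761 -0.12450803086299335 [[0.999, 0.045, 0.002], [0.024, -0.481, -0.877], [-0.038, 0.876, -0.481]] [-0.542 -0.041  1.112]
heater 0.68 [314.1 210.8  70.4  89.1] [ 0.635 -0.242  0.1  ]
lift_hook 0.93 [206.2 217.3  17.3  48.3] [ 0.424 -0.279  0.1  ]
lift_hook 0.75 [312.2 213.5  68.8  92.3] [ 0.631 -0.253  0.1  ]
hook_stand 0.72 [211.8 283.4  51.7  91.5] [ 0.47  -0.479  0.1  ]
calorim
[... 269 characters left out ...]
292.  275.2  20.   45.7] [ 0.592 -0.453  0.1  ]
top 49.258654236726905 -0.11845759742370802 [[-0.007, -1.0, -0.004], [-0.995, 0.007, -0.098], [0.098, 0.004, -0.995]] [-0.232  0.563  0.912]
heater 0.7 [251.7 167.8 101.2  83.7] [ 0.633 -0.18   0.1  ]
round_slug 0.5 [235.2 159.6  21.3  19.8] [ 0.649 -0.148  0.1  ]
square_slug 0.6 [270.8 171.8  22.   18.7] [ 0.625 -0.216  0.1  ]
lift_hook 0.68 [366.9 268.9  15.9  15.9] [ 0.44  -0.396  0.1  ]
hook_stand 0.62 [373.2 262.2  75.4  48.4] [ 0.452 -0.408  0.1  ]
calorimeter 0.78 [196.9 235.2  60.2  55. ] [ 0.505 -0.076  0.1  ]
dropper_1 0.79 [357.5 166.1  17.8  19.1] [ 0.635 -0.382  0.1  ]
dropper_1 0.67 [347.8 194.5  18.5  18.6] [ 0.58  -0.362  0.1  ]
```

```bash
python3 - <<'E'
import cv2
t=cv2.imread("pics/top1.png");s=cv2.imread("pics/side1.png")
a=cv2.resize(t[120:320,150:430],None,fx=2.8,fy=2.8,interpolation=cv2.INTER_CUBIC);cv2.imwrite("pics/a.png",a)
a=cv2.resize(s[140:350,150:380],None,fx=2.8,fy=2.8,interpolation=cv2.INTER_CUBIC);cv2.imwrite("pics/b.png",a)
E
```

```text
(no output)
```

View pics/a.png

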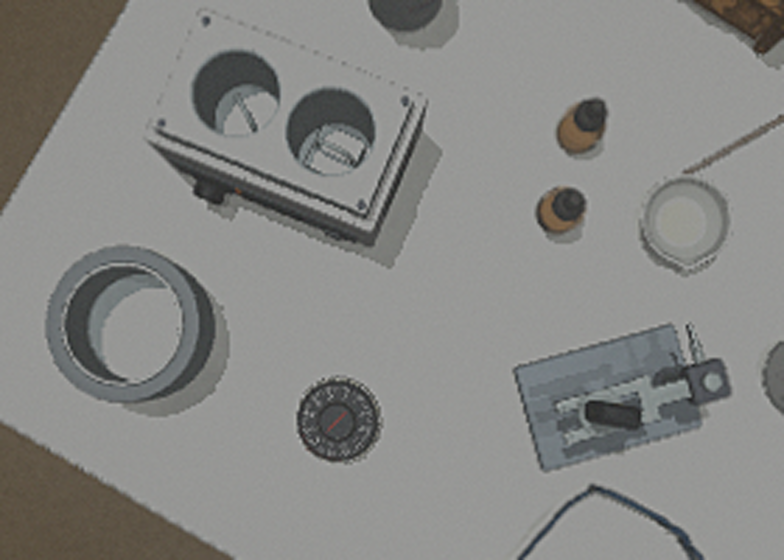

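View pics/b.png

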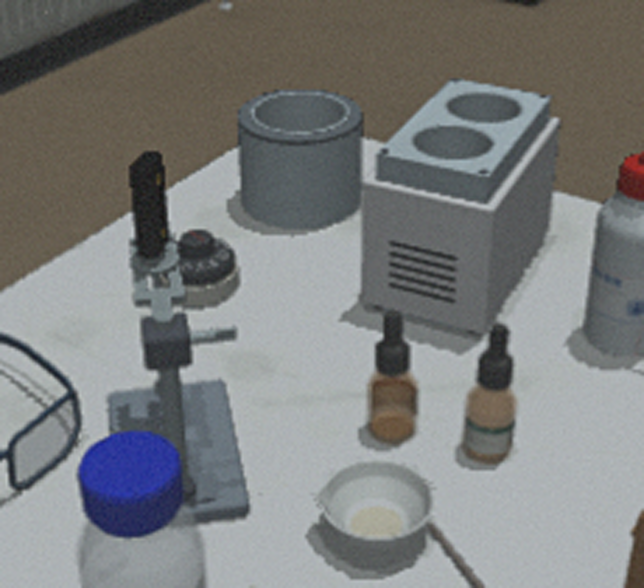

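The round specimen is in the left well (crop ≈(240,110)), with the square one on the right. The hook handle is at (613,414) with its stand's rod at (712,380), and the calorimeter is at (123,324).

```bash
python3 - <<'E'
from h import *
p=load("top1.png"); s=load("side1.png")
c=lambda x,y:(x/2.8+150-.3,y/2.8+120-.3)
b=lambda x,y:(x/2.8+150-.3,y/2.8+140-.3)
A=lambda n,x,y,z:print(n,np.round(1000*atz(p,c(x,y),z)[:2],1))
A("wellL",236,92,.132);A("wellR",331,131,.132)
A("loopL a",234,97,.074);A("loopL b",256,131,.05);A("loopR",338,150,.076)
for q in [(205,20),(405,101),(361,206),(161,124)]:A("screw",*q,.132)
A("cal rim",123,324,.086)
A("handle top",613,412,.201);A("handle end1",586,405,.201);A("handle end2",641,416,.201)
A("rod top",712,380,.142);
for q in [(514,369),(670,325),(544,470),(702,424)]:A("base",*q,.012)
B=lambda n,x,y,z:print(n,np.round(1000*atz(s,b(x,y),z)[:2],1))
B("side handle top",148,158,.201);B("wellnear",453,141,.132);B("wellfar",485,107,.132);B("cal rim",301,115,.086)
w=vision.snapshot("wrist");save(w,"w0.png");print(np.round(w["R"],3),np.round(w["t"],3),w["fovy"])
R=np.array(w["R"]);print("cam pos",-R.T@w["t"])
E
```

```text
wellL [ 656.  -149.1]
wellR [ 629.3 -211.8]
loopL a [ 665.5 -141.4]
loopL b [ 645.5 -154.8]
loopR [ 626.5 -214.8]
screw [ 705.3 -128.1]
screw [ 649.  -260.6]
screw [ 579.5 -231.2]
screw [635.1 -99.6]
cal rim [505.3 -66.9]
handle top [ 446.5 -380.1]
handle end1 [ 450.8 -364.1]
handle end2 [ 443.9 -396.8]
rod top [ 464.2 -455.6]
base [ 473.2 -342.2]
base [ 504.5 -459.3]
base [ 398.8 -363.3]
base [ 430.9 -481.5]
side handle top [ 445.7 -385.7]
wellnear [ 629.3 -213.3]
wellfar [ 656.2 -152.2]
cal rim [507.1 -74.8]
[[ 0.344 -0.939  0.001]
 [-0.89  -0.325  0.319]
 [-0.299 -0.111 -0.948]] [-0.576 -0.041  0.381] 59.96016413175866
cam pos [ 0.27487312 -0.51179078  0.37486932]
```

{"method": "step_arm", "body": {
  "steps": [
    [[41,-9,-10],0,0],
    [[41,-9,-10],0,0],
    [[41,-9,-10],0,0],
    [[41,-9,-10],0,0],
    [[41,-9,-10],0,0],
    [[41,-9,0],0,0],
    [[41,-9,0],0,0]
  ]
}}

```text
t: 1.65
tool_pos: [0.4466, -0.3818, 0.301]
orientation: [3.14, -0.001, 0.35]
contact_force: [-0.3, -0.8, -0.2]
grip_width: 0.0855
grasp_force: 0.0
```

{"method": "step_arm", "body": {
  "steps": [
    [[0,0,0],0.145,0],
    [[0,0,0],0.145,0],
    [[0,0,0],0.145,0],
    [[0,0,0],0.145,0],
    [[0,0,0],0.145,0],
    [[0,0,0],0.145,0],
    [[0,0,0],0.145,0],
    [[0,0,0],0,0]
  ]
}}

```text
t: 2.45
tool_pos: [0.4451, -0.3827, 0.3003]
orientation: [3.142, -0.0, -0.665]
contact_force: [0.3, 0.8, 0.7]
grip_width: 0.0855
grasp_force: 0.0
```

```bash
python3 - <<'E'
from h import *
o=robot.get_obs();print(o["tool_pos"],o["orientation"],o["t"],o["contact_force"])
w=vision.snapshot("wrist");save(w,"w1.png")
for d in trace(w,"lift_hook")[:2]:
    e=d["extent"]; print(d["confidence"],np.round(e,1)); pickle.dump(d["region"],open("pics/reg.pkl","wb")) if 0 else None
im=w["pixels"].copy(); u=np.round(proj(w,[[.4465,-.381,.201],[.4465,-.381,.13]])).astype(int)
print(u)
E
```

```text
[ 0.44510747 -0.38269521  0.30031587] [ 3.14150278e+00 -8.88875381e-05 -6.64916140e-01] 2.45 [0.31083056 0.80258955 0.70766151]
0.36 [281.6 191.7  42.2  66. ]
[[275 215]
 [276 186]]
```

View pics/w1.png

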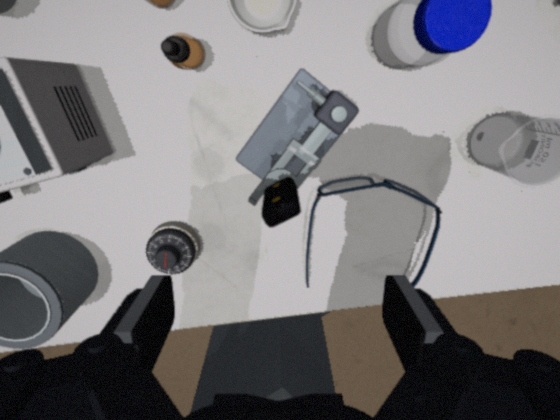

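The handle is at (281,205), the collar is near (278,178) and the fork arm runs up to the rod at (340,112). The hook stands where I expected, but turning runs the other way about tool z, so I'm reversing it.

{"method": "step_arm", "body": {
  "steps": [
    [[0,0,0],-0.145,0],
    [[0,0,0],-0.145,0],
    [[0,0,0],-0.145,0],
    [[0,0,0],-0.145,0],
    [[0,0,0],-0.145,0],
    [[0,0,0],-0.145,0],
    [[0,0,0],-0.145,0],
    [[0,0,0],-0.145,0],
    [[0,0,0],-0.145,0],
    [[0,0,0],-0.145,0]
  ]
}}

```text
t: 3.55
tool_pos: [0.4451, -0.3827, 0.3003]
orientation: [3.142, 0.0, 0.793]
contact_force: [0.5, -0.6, 1.1]
grip_width: 0.0854
grasp_force: 0.0
```

{"method": "step_arm", "body": {
  "steps": [
    [[0,0,0],-0.145,0],
    [[0,0,0],-0.145,0],
    [[0,0,0],-0.145,0],
    [[0,0,0],-0.145,0],
    [[0,0,0],0,0]
  ]
}}

```text
t: 4.05
tool_pos: [0.4451, -0.3827, 0.3003]
orientation: [3.142, 0.0, 1.366]
contact_force: [-0.2, -0.2, 0.4]
grip_width: 0.0854
grasp_force: 0.0
```

```bash
python3 - <<'E'
from h import *
o=robot.get_obs();print(o["tool_pos"],o["orientation"],o["t"],o["joints"])
w=vision.snapshot("wrist");save(w,"w2.png")
im=w["pixels"]
print(proj(w,[[.4465,-.381,.201],[.4465,-.381,.13]]))
cv2.imwrite("pics/w2c.png",cv2.resize(im[100:300,160:400],None,fx=3,fy=3,interpolation=cv2.INTER_CUBIC))
E
```

```text
[ 0.44508926 -0.3826624   0.30031462] [3.14155660e+00 5.06949525e-05 1.36646451e+00] 4.05 [-8.18164872e-01  3.98835066e-01  2.41182154e-01  1.41308475e+00
 -2.06759960e-05  9.56963273e-01]
[[278.32891221 211.5489017 ]
 [278.18540025 182.83695757]]
```

View pics/w2c.png

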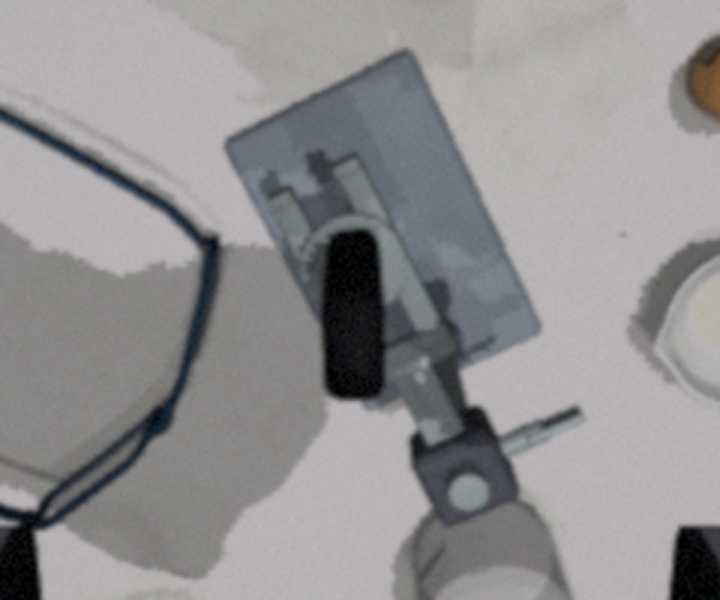

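```bash
python3 - <<'E'
from h import *
w=load("w2.png");o=robot.get_obs();y=1.366;t=o["tool_pos"]
X=np.array([np.cos(y),np.sin(y),0]);Y=np.array([np.sin(y),-np.cos(y),0])
for n,uv,z in [("collar edge(+15)",(277.5,171.7),.134),("handle end(-13)",(277.8,232.),.201),("bot left",(268.5,230),.201),("bot right",(287.5,230),.201),("prong1 tip",(160+345/3-.3,100+160/3),.132),("prong2 tip",(160+283/3,100+195/3),.132),("p1 out",(160+438/3,100+320/3),.13),("rod",(160+468/3,100+492/3),.142)]:
    P=atz(w,uv,z);d=P-t;print(n,np.round(1000*P[:2],1),"tool",np.round([1000*d@X,1000*d@Y],1))
E
```

```text
collar edge(+15) [ 448.1 -370.6] tool [12.5  0.5]
handle end(-13) [ 443.2 -395.1] tool [-12.5   0.7]
bot left [ 437.5 -392.4] tool [-11.1  -5.5]
bot right [ 449.8 -395. ] tool [-11.1   7.2]
prong1 tip [ 448.8 -355.7] tool [27.2 -1.8]
prong2 tip [ 430.5 -361.7] tool [ 17.6 -18.5]
p1 out [ 465.6 -406.5] tool [-19.2  24.9]
rod [ 464.6 -455.8] tool [-67.6  33.9]
```

{"method": "step_arm", "body": {
  "steps": [
    [[-1,0.5,25],0,0],
    [[0,0,25],0,0],
    [[0,0,25],0,0],
    [[0,0,25],0,0.3],
    [[0,0,15],0,0.5],
    [[0,0,10],0,0.6],
    [[0,0,0],0,1],
    [[0,0,0],0,1],
    [[0,0,0],0,1],
    [[0,0,0],0,1]
  ],
  "squeeze": 80
}}

```text
t: 5.1
tool_pos: [0.4458, -0.3843, 0.1763]
orientation: [3.14, 0.001, 1.365]
contact_force: [0.1, -0.3, -0.9]
grip_width: 0.0131
grasp_force: 77.9
```

{"method": "step_arm", "body": {
  "steps": [
    [[0,0,0],0,1],
    [[0,0,0],0,1],
    [[0,0,0],0,1]
  ]
}}

```text
t: 5.4
tool_pos: [0.4456, -0.384, 0.1758]
orientation: [3.141, 0.001, 1.365]
contact_force: [-1.4, 0.9, 1.4]
grip_width: 0.013
grasp_force: 78.2
```

{"method": "step_arm", "body": {
  "steps": [
    [[0,0,-6],0,1],
    [[0,0,-6],0,1],
    [[0,0,0],0,1],
    [[10.7,-5.4,0],0,1],
    [[10.7,-5.4,0],0,1],
    [[10.7,-5.4,0],0,1],
    [[10.7,-5.4,0],0,1],
    [[10.7,-5.4,0],0,1],
    [[10.7,-5.4,0],0,1],
    [[0,0,0],0,1]
  ]
}}

```text
t: 6.4
tool_pos: [0.4262, -0.3124, 0.1874]
orientation: [-3.141, -0.001, 1.366]
contact_force: [-0.4, -0.4, -0.7]
grip_width: 0.0133
grasp_force: 78.1
```

{"method": "step_arm", "body": {
  "steps": [
    [[0,0,-25],0,1],
    [[0,0,-25],0,1],
    [[0,0,-25],0,1],
    [[0,0,-25],0,1],
    [[0,0,-25],0,1],
    [[0,0,-10],0,1],
    [[0,0,0],0,1]
  ]
}}

```text
t: 7.1
tool_pos: [0.4276, -0.3152, 0.3237]
orientation: [3.139, 0.002, 1.365]
contact_force: [0.4, -0.7, -0.8]
grip_width: 0.0133
grasp_force: 78.2
```

```bash
python3 - <<'E'
from h import *
o=robot.get_obs();t=o["tool_pos"];print(t,o["orientation"],o["t"],o["contact_force"],o["grasp_force"])
s=vision.snapshot("side");save(s,"s2.png")
y=o["orientation"][2];X=np.array([np.cos(y),np.sin(y),0])
org=t-[0,0,.0458]
for d in (1,-1):
    print(d,proj(s,[org,org-[0,0,.0943],org-[0,0,.0795]+.013*d*X]).round(1).tolist())
u=proj(s,[org-[0,0,.06]])[0].astype(int)
c=s["pixels"][u[1]-50:u[1]+50,u[0]-50:u[0]+50]
w=vision.snapshot("wrist");save(w,"w3.png")
for d in (1,-1):
    print(d,proj(w,[org,org-[0,0,.0943],org-[0,0,.0795]+.013*d*X]).round(1).tolist())
v=proj(w,[org-[0,0,.06]])[0].astype(int);print(u,v)
c2=w["pixels"][v[1]-50:v[1]+50,v[0]-50:v[0]+50]
cv2.imwrite("pics/hk.png",np.hstack([cv2.resize(i,(400,400),interpolation=cv2.INTER_CUBIC) for i in (c,c2)]))
E
```

```text
[ 0.42760244 -0.31517775  0.32369063] [3.13853290e+00 2.05641356e-03 1.36462056e+00] 7.1 [ 0.36371622 -0.66676194 -0.79483175] 78.1586766242981
1 [[196.7, 135.9], [201.0, 186.7], [203.2, 176.2]]
-1 [[196.7, 135.9], [201.0, 186.7], [197.4, 182.2]]
1 [[277.5, 252.1], [277.5, 196.7], [277.5, 185.5]]
-1 [[277.5, 252.1], [277.5, 196.7], [277.5, 219.8]]
[199 168] [277 212]
```

View pics/hk.png

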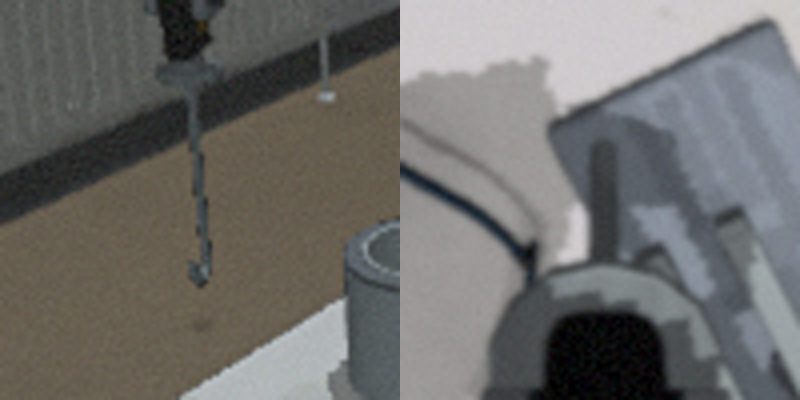

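Side view: the J's tip is left of the shank, at crop (195,268), so the hook's +x is the tool's −x. The wrist view agrees. Next I'll go near the round well for a close look.

{"method": "step_arm", "body": {
  "steps": [
    [[21,25,0],0,1],
    [[21,25,0],0,1],
    [[21,25,0],0,1],
    [[21,25,0],0,1],
    [[21,25,0],0,1],
    [[21,25,0],0,1],
    [[21,25,0],0,1],
    [[21,25,0],0,1]
  ]
}}

```text
t: 8.0
tool_pos: [0.6575, -0.1898, 0.3201]
orientation: [-3.139, -0.0, 1.365]
contact_force: [0.3, -0.9, -0.7]
grip_width: 0.0129
grasp_force: 78.3
```

{"method": "step_arm", "body": {
  "steps": [
    [[0,0,0],-0.145,1],
    [[0,0,0],-0.145,1],
    [[0,0,0],-0.145,1],
    [[0,0,0],-0.145,1],
    [[0,0,0],-0.145,1],
    [[0,0,0],0,1],
    [[0,0,0],0,1]
  ]
}}

```text
t: 8.7
tool_pos: [0.6566, -0.1906, 0.3208]
orientation: [-3.14, -0.002, 2.087]
contact_force: [-0.0, -0.1, 0.0]
grip_width: 0.0131
grasp_force: 78.5
```

```bash
python3 - <<'E'
from h import *
o=robot.get_obs();t=o["tool_pos"];print(t,o["orientation"],o["t"],o["joints"])
w=vision.snapshot("wrist");save(w,"w4.png")
u=proj(w,[[.656,-.150,.132],[.656,-.15,.074]]);print(u)
for q in ("round_slug","slug_loop","square_slug"):
    for d in trace(w,q)[:2]: print(q,round(d["confidence"],2),np.round(d["extent"],1))
v=u[0].astype(int);x0=max(v[0]-70,0);y0=max(v[1]-70,0);print(x0,y0)
cv2.imwrite("pics/w4c.png",cv2.resize(w["pixels"][y0:y0+140,x0:x0+140],None,fx=4,fy=4,interpolation=cv2.INTER_CUBIC))
E
```

```text
[ 0.65659206 -0.19062967  0.32079556] [-3.13996375e+00 -1.81880550e-03  2.08677475e+00] 8.7 [-3.75227047e-01  6.55827560e-01  7.17681078e-01  1.63508829e+00
 -1.23938800e-04  6.79589526e-01]
[[300.33972862 138.79150372]
 [297.08944565 130.23791303]]
round_slug 0.94 [298.5 125.9  46.8  44.6]
round_slug 0.59 [95.2 72.4 65.  63.2]
slug_loop 0.9 [299.4 124.8  44.9  47.2]
square_slug 0.81 [248.8 167.4  36.8  30.1]
230 68
```

View pics/w4c.png

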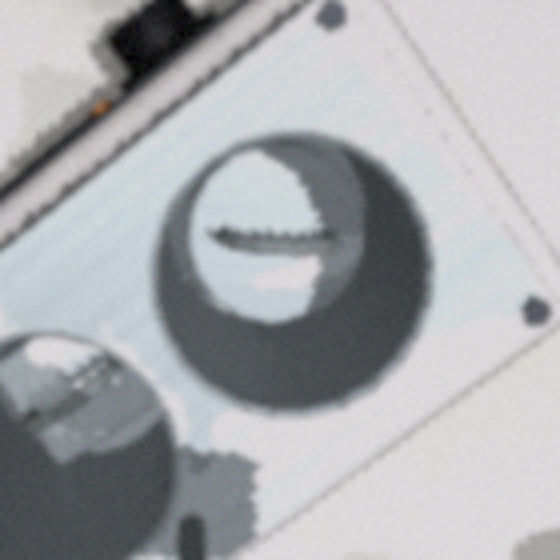

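```bash
python3 - <<'E'
from h import *
w=load("w4.png")
g=lambda x,y:(x/4+230-.4,y/4+68-.4)
P=atz(w,g(277,236),.048);M=atz(w,g(293.5,272),.132);print("slug",P,"mouth",M)
R=np.array(w["R"]);C=-R.T@w["t"];print(C)
for th in range(20,50,4):
    a=np.radians(th);d=np.array([np.cos(a),np.sin(a),0])
    q=proj(w,[P+[0,0,.026],P+[0,0,.002]+14*1e-3*d,P+[0,0,.002]-14*1e-3*d,P+[0,0,.013]+14*1e-3*d,P+[0,0,.013]-14*1e-3*d])
    print(th,((q-[230-.4,68-.4])*4).round(0).tolist())
c=w["pixels"][68:168,230:360]
x=w["pixels"][100:155,272:332].astype(float);x=np.clip((x-40)*1.1,0,255).astype(np.uint8)
cv2.imwrite("pics/w4d.png",cv2.resize(x,None,fx=10,fy=10,interpolation=cv2.INTER_CUBIC))
E
```

```text
slug [ 0.65841425 -0.14792285  0.048     ] mouth [ 0.65657093 -0.14656516  0.132     ]
[ 0.61698849 -0.11902023  0.44546598]
20 [[282.0, 248.0], [329.0, 246.0], [226.0, 228.0], [332.0, 251.0], [227.0, 233.0]]
24 [[282.0, 248.0], [329.0, 242.0], [225.0, 232.0], [333.0, 247.0], [226.0, 236.0]]
28 [[282.0, 248.0], [330.0, 238.0], [225.0, 235.0], [333.0, 243.0], [226.0, 240.0]]
32 [[282.0, 248.0], [330.0, 235.0], [225.0, 239.0], [334.0, 240.0], [226.0, 244.0]]
36 [[282.0, 248.0], [330.0, 231.0], [225.0, 243.0], [333.0, 236.0], [226.0, 248.0]]
40 [[282.0, 248.0], [329.0, 227.0], [226.0, 246.0], [333.0, 232.0], [227.0, 252.0]]
44 [[282.0, 248.0], [329.0, 224.0], [227.0, 250.0], [332.0, 228.0], [227.0, 255.0]]
48 [[282.0, 248.0], [328.0, 220.0], [228.0, 254.0], [331.0, 224.0], [228.0, 259.0]]
```

View pics/w4d.png

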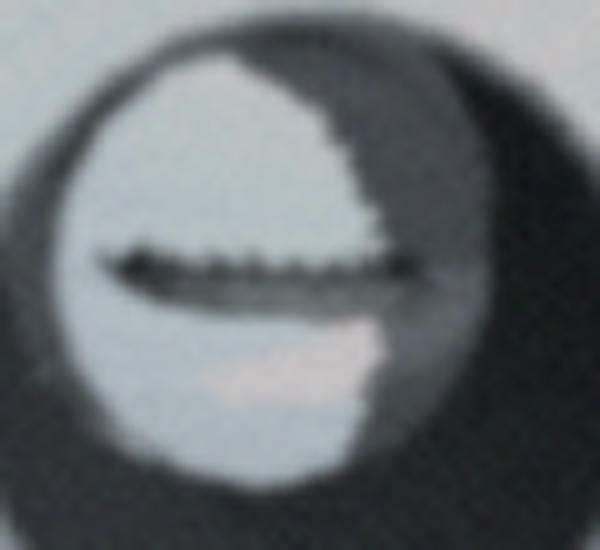

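The loop runs roughly left to right across the view, with legs at about (140,270) and (410,270) and the arch at row 298. Its normal therefore lies along the tool's x already. Next: move 23 mm to the open side, then lower.

{"method": "step_arm", "body": {
  "steps": [
    [[20,7.4,0],0,1],
    [[20,7.4,0],0,1],
    [[19.5,7.4,0],0,1],
    [[0,0,15],0,1],
    [[0,0,15],0,1],
    [[0,0,5],0,1],
    [[0,0,0],0,1]
  ]
}}

```text
t: 9.6
tool_pos: [0.6461, -0.128, 0.2865]
orientation: [-3.14, -0.001, 2.089]
contact_force: [-0.4, 0.8, -0.7]
grip_width: 0.0131
grasp_force: 78.4
```

```bash
python3 - <<'E'
from h import *
o=robot.get_obs();t=o["tool_pos"];y=o["orientation"][2];print(t,o["orientation"],o["t"],o["contact_force"])
X=np.array([np.cos(y),np.sin(y),0]);Y=np.array([np.sin(y),-np.cos(y),0])
L=np.array([.658,-.1482,.072]);print("loop rel (tool mm)",(L-t)@X*1e3,(L-t)@Y*1e3)
s=vision.snapshot("side");save(s,"s3.png")
org=t-[0,0,.0458]
for n,p in (("bottom",org-[0,0,.0943]-.0065*X),("tip",org-[0,0,.0795]-.0135*X),("shank mid",org-[0,0,.05])):print(n,proj(s,[p]).round(1))
an=np.radians(np.arange(0,360,90))
print(proj(s,[[.6563+.029*np.cos(a),-.1482+.029*np.sin(a),.132] for a in an]).round(1).tolist())
cv2.imwrite("pics/s3c.png",cv2.resize(s["pixels"][120:220,270:390],None,fx=6,fy=6,interpolation=cv2.INTER_CUBIC))
E
```

```text
[ 0.64611733 -0.12796705  0.28645307] [-3.14016459e+00 -1.34456032e-03  2.08926070e+00] 9.6 [-0.42429831  0.7546479  -0.69400029]
loop rel (tool mm) -23.462380208578935 0.2946872667037338
bottom [[319.6 168.3]]
tip [[321.7 163.1]]
shank mid [[319.1 148.3]]
[[336.2, 177.5], [322.0, 171.8], [309.5, 176.9], [323.7, 182.8]]
```

View pics/s3c.png

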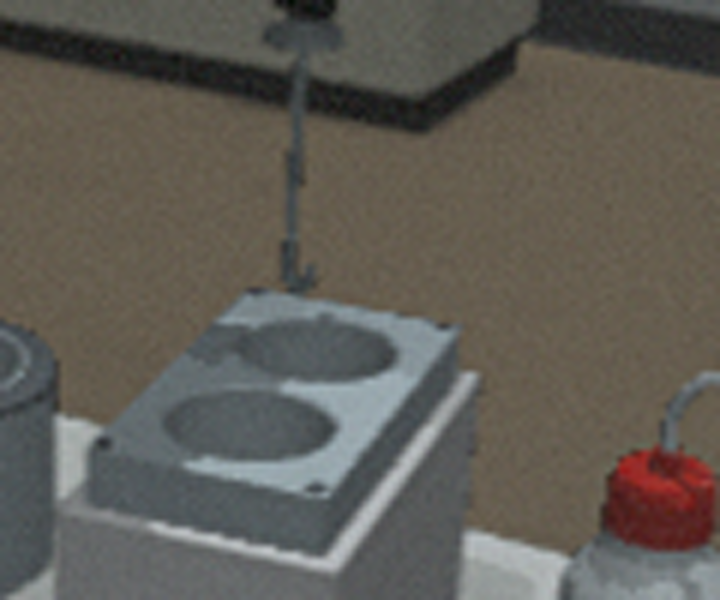

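The hook shows at (297,290), as predicted, and the mouth spans cols 240–397 and rows 318–382. The mouth sits slightly further to −y than I assumed, so I'll shift 1.5 mm and descend slowly.

{"method": "step_arm", "body": {
  "steps": [
    [[-1.5,0,0],0,1],
    [[0,0,12],0,1],
    [[0,0,12],0,1],
    [[0,0,12],0,1],
    [[0,0,12],0,1],
    [[0,0,12],0,1],
    [[0,0,0],0,1]
  ]
}}

```text
t: 10.35
tool_pos: [0.6468, -0.1294, 0.2257]
orientation: [-3.14, -0.002, 2.089]
contact_force: [-0.2, 0.7, -0.7]
grip_width: 0.0133
grasp_force: 78.4
```

{"method": "step_arm", "body": {
  "steps": [
    [[0,0,6],0,1],
    [[0,0,6],0,1],
    [[0,0,6],0,1],
    [[0,0,0],0,1]
  ]
}}

```text
t: 10.75
tool_pos: [0.647, -0.1292, 0.2083]
orientation: [-3.141, -0.001, 2.09]
contact_force: [-0.1, 0.5, -1.2]
grip_width: 0.0129
grasp_force: 78.4
```

{"method": "step_arm", "body": {
  "steps": [
    [[0,0,5],0,1],
    [[0,0,5],0,1],
    [[0,0,5],0,1],
    [[0,0,0],0,1],
    [[0,0,0],0,1]
  ]
}}

```text
t: 11.25
tool_pos: [0.6473, -0.1293, 0.1941]
orientation: [-3.141, -0.0, 2.09]
contact_force: [-0.2, 1.5, -1.1]
grip_width: 0.0131
grasp_force: 78.4
```

{"method": "step_arm", "body": {
  "steps": [
    [[0,0,1.5],0,1],
    [[-3,0,0],0,1],
    [[-3,0,0],0,1],
    [[-3,0,0],0,1],
    [[-3,0,0],0,1],
    [[-3,0,0],0,1],
    [[-1,0,0],0,1],
    [[0,0,0],0,1]
  ]
}}

```text
t: 12.05
tool_pos: [0.6554, -0.1433, 0.1927]
orientation: [-3.142, -0.0, 2.09]
contact_force: [-0.2, 0.7, -1.0]
grip_width: 0.0135
grasp_force: 78.4
```

{"method": "step_arm", "body": {
  "steps": [
    [[0,0,-3],0,1],
    [[0,0,-3],0,1],
    [[0,0,-3],0,1],
    [[0,0,-3],0,1],
    [[0,0,-3],0,1],
    [[0,0,-3],0,1],
    [[0,0,-3],0,1],
    [[0,0,-3],0,1],
    [[0,0,0],0,1],
    [[0,0,0],0,1]
  ]
}}

```text
t: 13.05
tool_pos: [0.6554, -0.1433, 0.2168]
orientation: [-3.142, 0.0, 2.09]
contact_force: [-0.4, 0.7, -2.6]
grip_width: 0.0129
grasp_force: 78.4
```

Vertical force dropped by 1.6 N, so the specimen (about 0.16 kg) is hanging on the hook. Drawing it straight up.

{"method": "step_arm", "body": {
  "steps": [
    [[0.5,-0.9,-8],0,1],
    [[0,0,-12],0,1],
    [[0,0,-12],0,1],
    [[0,0,-12],0,1],
    [[0,0,-12],0,1],
    [[0,0,-12],0,1],
    [[0,0,-12],0,1],
    [[0,0,-12],0,1],
    [[0,0,-12],0,1],
    [[0,0,-12],0,1]
  ]
}}

```text
t: 14.05
tool_pos: [0.6542, -0.1432, 0.3339]
orientation: [3.141, 0.0, 2.09]
contact_force: [0.5, 0.5, -2.5]
grip_width: 0.0132
grasp_force: 78.3
```

{"method": "step_arm", "body": {
  "steps": [
    [[0,0,-12],0,1],
    [[0,0,-8],0,1],
    [[0,0,0],0,1],
    [[0,0,0],0,1]
  ]
}}

```text
t: 14.45
tool_pos: [0.6545, -0.1433, 0.3529]
orientation: [3.141, 0.001, 2.09]
contact_force: [0.1, -0.9, -2.8]
grip_width: 0.0132
grasp_force: 78.3
```

```bash
python3 - <<'E'
from h import *
o=robot.get_obs();t=o["tool_pos"];y=o["orientation"][2];print(t,o["orientation"],o["t"],o["contact_force"])
X=np.array([np.cos(y),np.sin(y),0])
s=vision.snapshot("side");save(s,"s4.png")
b=t-[0,0,.0458+.1513]-.0065*X
print("slug bottom, top px",proj(s,[b,b+[0,0,.038]]).round(1).tolist(),b)
p=vision.snapshot("top");save(p,"top2.png")
for pp,n in((s,"side"),(p,"top")):
    for q in ("round_slug","calorimeter"):
        for d in trace(pp,q)[:1]: print(n,q,round(d["confidence"],2),np.round(d["extent"],1))
a=cv2.resize(s["pixels"][80:230,220:370],(600,600),interpolation=cv2.INTER_CUBIC)
cv2.imwrite("pics/s4c.png",a)
E
```

```text
[ 0.65448511 -0.14331242  0.35293689] [3.14122277e+00 5.18986252e-04 2.08982145e+00] 14.45 [ 0.07239294 -0.87262001 -2.82490882]
slug bottom, top px [[324.2, 167.2], [325.2, 150.4]] [ 0.65770933 -0.14895639  0.15583689]
side round_slug 0.87 [323.7 155.9  20.4  28.1]
side calorimeter 0.61 [258.4 196.8  38.8  50.1]
top round_slug 0.85 [230.7 150.6  28.7  27.2]
top calorimeter 0.98 [196.6 237.9  60.7  55. ]
```

View pics/s4c.png

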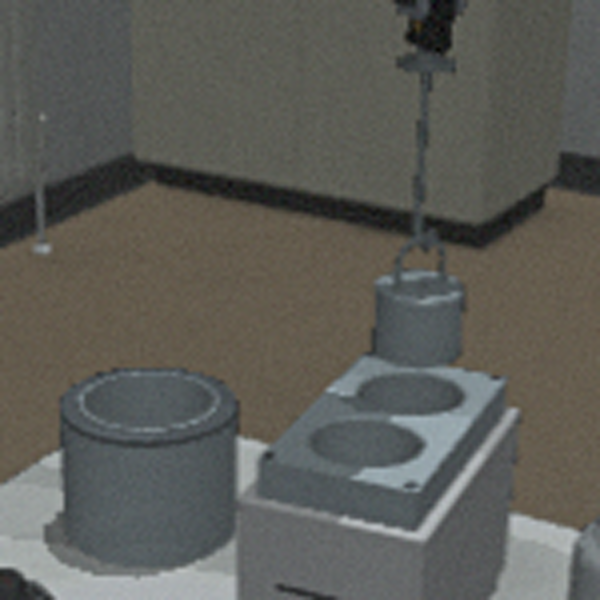

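The specimen hangs upright above the wells at (420,315), and the calorimeter's rim is centred near (150,405). Carrying it over smoothly.

{"method": "step_arm", "body": {
  "steps": [
    [[4,-2.5,0],0,1],
    [[8,-5.1,0],0,1],
    [[12,-7.6,0],0,1],
    [[14,-8.9,0],0,1],
    [[14,-8.9,0],0,1],
    [[14,-8.9,0],0,1],
    [[14,-8.9,0],0,1],
    [[14,-8.9,0],0,1],
    [[14,-8.9,0],0,1],
    [[14,-8.9,0],0,1]
  ]
}}

```text
t: 15.75
tool_pos: [0.5254, -0.0752, 0.3529]
orientation: [3.141, 0.0, 2.09]
contact_force: [-1.3, -0.3, -3.0]
grip_width: 0.0133
grasp_force: 78.2
```

{"method": "step_arm", "body": {
  "steps": [
    [[12,-7.6,0],0,1],
    [[8,-5.1,0],0,1],
    [[3.4,-2,0],0,1],
    [[0,0,8],0,1],
    [[0,0,12],0,1],
    [[0,0,12],0,1],
    [[0,0,8],0,1],
    [[0,0,0],0,1],
    [[0,0,0],0,1]
  ]
}}

```text
t: 16.65
tool_pos: [0.5023, -0.0629, 0.3126]
orientation: [-3.141, -0.0, 2.09]
contact_force: [0.1, 0.4, -2.8]
grip_width: 0.0128
grasp_force: 78.1
```

```bash
python3 - <<'E'
from h import *
o=robot.get_obs();t=o["tool_pos"];y=o["orientation"][2];print(t,o["orientation"],o["t"],o["contact_force"])
X=np.array([np.cos(y),np.sin(y),0])
b=t-[0,0,.0458+.1513]-.0065*X;print("slug",b)
s=vision.snapshot("side");w=vision.snapshot("wrist");save(s,"s5.png");save(w,"w5.png")
u=proj(s,[b])[0].astype(int)
rim=lambda p,c:proj(p,[[c[0]+.04*np.cos(a),c[1]+.04*np.sin(a),.086] for a in np.linspace(0,6.28,60)])
A=s["pixels"].copy();B=w["pixels"].copy()
A=cv2.resize(A[u[1]-60:u[1]+60,u[0]-50:u[0]+50],None,fx=4,fy=4,interpolation=cv2.INTER_CUBIC)
for q in rim(s,(.5055,-.0685)): cv2.circle(A,tuple(((q-[u[0]-50,u[1]-60])*4+1.5).astype(int)),1,(0,0,255),-1)
B=cv2.resize(B[60:300,180:380],None,fx=2,fy=2,interpolation=cv2.INTER_CUBIC)
for q in rim(w,(.5055,-.0685)): cv2.circle(B,tuple(((q-[180,60])*2+.5).astype(int)),1,(0,0,255),-1)
cv2.imwrite("pics/c5.png",np.hstack([A,B]))
E
```

```text
[ 0.50226318 -0.0628572   0.3126007 ] [-3.14120673e+00 -2.00382819e-04  2.08962304e+00] 16.65 [ 0.08539138  0.43428212 -2.80473364]
slug [ 0.50548628 -0.06850181  0.1155007 ]
```

View pics/c5.png

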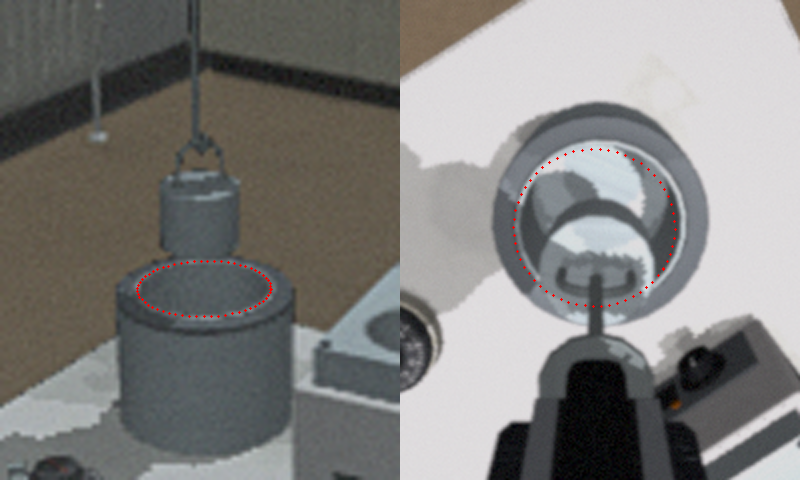

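The cup mouth's centre is about 3 px right and 4 px up of my estimate in the wrist view, roughly 3 mm. I'll correct by part of that and lower.

{"method": "step_arm", "body": {
  "steps": [
    [[2.5,1.5,5],0,1],
    [[0,0,10],0,1],
    [[0,0,12],0,1],
    [[0,0,12],0,1],
    [[0,0,12],0,1],
    [[0,0,12],0,1],
    [[0,0,12],0,1],
    [[0,0,10],0,1],
    [[0,0,6],0,1],
    [[0,0,3],0,1]
  ]
}}

```text
t: 17.75
tool_pos: [0.5019, -0.0598, 0.218]
orientation: [-3.141, -0.001, 2.09]
contact_force: [0.8, -0.9, -3.0]
grip_width: 0.0131
grasp_force: 78.1
```

{"method": "step_arm", "body": {
  "steps": [
    [[0,0,1.5],0,1],
    [[0,0,1.5],0,1],
    [[0,0,1.5],0,1],
    [[0,0,1.5],0,1],
    [[0,0,1.5],0,1],
    [[0,0,1.5],0,1],
    [[0,0,1.5],0,1],
    [[0,0,0],0,1],
    [[0,0,0],0,1]
  ]
}}

```text
t: 18.65
tool_pos: [0.5024, -0.0599, 0.2085]
orientation: [3.141, 0.001, 2.09]
contact_force: [-0.2, 0.8, -0.8]
grip_width: 0.0131
grasp_force: 78.3
```

{"method": "step_arm", "body": {
  "steps": [
    [[0,0,3],0,1],
    [[0,0,3],0,1],
    [[0,0,3],0,1],
    [[0,0,3],0,1],
    [[0,0,1.3],0,1],
    [[0,0,0],0,1]
  ]
}}

```text
t: 19.25
tool_pos: [0.502, -0.0598, 0.1947]
orientation: [-3.141, -0.0, 2.09]
contact_force: [-0.0, 0.3, 0.5]
grip_width: 0.0132
grasp_force: 78.4
```

{"method": "step_arm", "body": {
  "steps": [
    [[3,0,0],0,1],
    [[3,0,0],0,1],
    [[4,0,0],0,1],
    [[4,0,0],0,1],
    [[4,0,0],0,1],
    [[1,0,0],0,1],
    [[0,0,0],0,1]
  ]
}}

```text
t: 19.95
tool_pos: [0.4927, -0.0431, 0.1951]
orientation: [3.142, 0.0, 2.09]
contact_force: [-0.1, 0.5, -0.6]
grip_width: 0.0127
grasp_force: 78.4
```

{"method": "step_arm", "body": {
  "steps": [
    [[0,0,-3],0,1],
    [[0,0,-3],0,1],
    [[0,0,-4],0,1],
    [[0,0,-5],0,1],
    [[0,0,-5],0,1],
    [[0,0,-5],0,1],
    [[0,0,0],0,1]
  ]
}}

```text
t: 20.65
tool_pos: [0.4934, -0.0435, 0.221]
orientation: [3.14, 0.001, 2.09]
contact_force: [-0.4, -0.4, -0.7]
grip_width: 0.0131
grasp_force: 78.3
```

{"method": "step_arm", "body": {
  "steps": [
    [[0,0,-15],0,1],
    [[0,0,-25],0,1],
    [[0,0,-25],0,1],
    [[0,0,-25],0,1],
    [[0,0,-15],0,1],
    [[0,0,0],0,1]
  ]
}}

```text
t: 21.25
tool_pos: [0.494, -0.0436, 0.3272]
orientation: [3.138, 0.003, 2.09]
contact_force: [0.4, 0.6, -1.0]
grip_width: 0.0133
grasp_force: 78.4
```

```bash
python3 - <<'E'
from h import *
o=robot.get_obs();t=o["tool_pos"];print(t,o["orientation"],o["t"],o["contact_force"])
for n in ("side","top","wrist"):
    s=vision.snapshot(n);save(s,n+"6.png")
    print(n,"exp top",proj(s,[[.5065,-.0655,.05]]).round(0),"hook bottom",proj(s,[t-[0,0,.1401]]).round(0))
    for q in ("round_slug","square_slug","calorimeter"):
        for d in trace(s,q)[:2]: print(q,round(d["confidence"],2),np.round(d["extent"],1),np.round(atz(s,d["extent"][:2],.05)[:2],3))
E
```

```text
[ 0.49403244 -0.04359567  0.32719422] [3.13827095e+00 3.10041506e-03 2.08979963e+00] 21.25 [ 0.42158649  0.6061536  -1.03507106]
side exp top [[257. 193.]] hook bottom [[252. 136.]]
round_slug 0.72 [252.6 101.2  15.2  75.4] [0.413 0.837]
square_slug 0.54 [312.4 212.5  73.9  91.4] [ 0.637 -0.159]
square_slug 0.19 [259.1 196.2  40.2  51.6] [ 0.512 -0.085]
calorimeter 0.86 [258.7 195.   43.4  52. ] [ 0.51  -0.079]
top exp top [[196. 236.]] hook bottom [[168. 240.]]
round_slug 0.98 [198.  237.9  22.6  22.9] [ 0.502 -0.069]
square_slug 0.72 [269.8 172.6  20.6  16.9] [ 0.632 -0.213]
calorimeter 0.84 [198.9 235.1  59.1  54.2] [ 0.507 -0.07 ]
wrist exp top [[279. 182.]] hook bottom [[279. 198.]]
round_slug 0.77 [278.2 177.3  41.2  44.4] [ 0.503 -0.061]
square_slug 0.18 [128.7 352.8  57.9  78.9] [ 0.45  -0.368]
calorimeter 0.97 [280.6 183.4 102.2 107.9] [ 0.509 -0.065]
```

The specimen shows round and centred in the cup, and the hook is free. Taking the hook back.

{"method": "step_arm", "body": {
  "steps": [
    [[-12,-11,0],0,1],
    [[-25,-24,0],0,1],
    [[-25,-24,0],0,1],
    [[-25,-24,0],0,1],
    [[-25,-24,0],0,1],
    [[-25,-24,0],0,1],
    [[-25,-24,0],0,1],
    [[-25,-24,0],0,1],
    [[-15.3,-13,0],0,1]
  ]
}}

```text
t: 22.75
tool_pos: [0.4256, -0.3166, 0.3249]
orientation: [-3.141, 0.001, 2.088]
contact_force: [-0.1, -0.4, -0.7]
grip_width: 0.0133
grasp_force: 78.4
```

{"method": "step_arm", "body": {
  "steps": [
    [[0,0,0],0.145,1],
    [[0,0,0],0.145,1],
    [[0,0,0],0.145,1],
    [[0,0,0],0.145,1],
    [[0,0,0],0.145,1],
    [[0,0,0],0,1],
    [[0,0,0],0,1]
  ]
}}

```text
t: 23.45
tool_pos: [0.4264, -0.3142, 0.325]
orientation: [3.142, 0.0, 1.368]
contact_force: [-0.0, 0.3, -0.7]
grip_width: 0.0136
grasp_force: 78.5
```

{"method": "step_arm", "body": {
  "steps": [
    [[0,0.8,20],0,1],
    [[0,0,25],0,1],
    [[0,0,25],0,1],
    [[0,0,25],0,1],
    [[0,0,20],0,1],
    [[0,0,14],0,1],
    [[0,0,7],0,1],
    [[0,0,0],0,1],
    [[0,0,0],0,1]
  ]
}}

```text
t: 24.35
tool_pos: [0.4275, -0.3147, 0.1897]
orientation: [3.141, 0.001, 1.366]
contact_force: [0.4, -0.8, -0.6]
grip_width: 0.0135
grasp_force: 78.5
```

{"method": "step_arm", "body": {
  "steps": [
    [[-9.2,4.55,0],0,1],
    [[-9.2,4.55,0],0,1],
    [[-9.2,4.55,0],0,1],
    [[-9.2,4.55,0],0,1],
    [[-9.2,4.55,0],0,1],
    [[-9.2,4.55,0],0,1],
    [[-9,4.6,0],0,1],
    [[0,0,0],0,1],
    [[0,0,0],0,1]
  ]
}}

```text
t: 25.25
tool_pos: [0.4453, -0.3838, 0.1888]
orientation: [-3.141, -0.0, 1.365]
contact_force: [-0.4, 1.0, -1.2]
grip_width: 0.0129
grasp_force: 78.5
```

{"method": "step_arm", "body": {
  "steps": [
    [[0,0,4],0,1],
    [[0,0,4],0,1],
    [[0,0,3],0,1],
    [[0,0,1],0,1],
    [[0,0,0.8],0,1],
    [[0,0,0.5],0,1],
    [[0,0,0],0,1]
  ]
}}

```text
t: 25.95
tool_pos: [0.4454, -0.3838, 0.1759]
orientation: [3.141, 0.0, 1.365]
contact_force: [0.2, 0.1, -1.1]
grip_width: 0.0132
grasp_force: 78.6
```

{"method": "step_arm", "body": {
  "steps": [
    [[0,0,0.5],0,1],
    [[0,0,0],0,1],
    [[0,0,0.4],0,1],
    [[0,0,0],0,1]
  ]
}}

```text
t: 26.35
tool_pos: [0.4454, -0.3839, 0.1758]
orientation: [3.141, 0.001, 1.365]
contact_force: [-1.2, 1.8, 5.7]
grip_width: 0.0129
grasp_force: 79.6
```

Contact: the collar bears on the prongs at +5.7 N. Easing slightly and releasing.

{"method": "step_arm", "body": {
  "steps": [
    [[0,0,-0.4],0,1],
    [[0,0,0],0,0.8],
    [[0,0,0],0,0.6],
    [[0,0,0],0,0.5],
    [[0,0,0],0,0.3],
    [[0,0,0],0,0.1],
    [[0,0,0],0,0],
    [[0,0,0],0,0],
    [[0,0,0],0,0]
  ],
  "squeeze": 20
}}

```text
t: 27.25
tool_pos: [0.4453, -0.3838, 0.1752]
orientation: [-3.142, 0.0, 1.365]
contact_force: [-0.7, 0.4, -0.2]
grip_width: 0.0859
grasp_force: 0.0
```

{"method": "step_arm", "body": {
  "steps": [
    [[0,0,-10],0,0],
    [[0,0,-20],0,0],
    [[0,0,-25],0,0],
    [[0,0,-25],0,0],
    [[0,0,-25],0,0],
    [[0,0,-20],0,0],
    [[0,0,0],0,0],
    [[0,0,0],0,0]
  ]
}}

```text
t: 28.05
tool_pos: [0.4456, -0.384, 0.3006]
orientation: [3.14, 0.001, 1.365]
contact_force: [0.1, -0.4, -0.2]
grip_width: 0.0853
grasp_force: 0.0
```

```bash
python3 - <<'E'
from h import *
o=robot.get_obs();print(o["tool_pos"],o["orientation"],o["t"],o["grip_width"])
w=vision.snapshot("wrist");save(w,"w7.png");a=load("w2.png")
for p in(a,w):
    print(proj(p,[[.4455,-.3838,.201]]).round(1))
    g=p["pixels"].astype(int).sum(2); m=(g<110)[150:260,240:320]; m=m.astype(np.uint8)
    n,l,st,c=cv2.connectedComponentsWithStats(m); k=1+np.argmax(st[1:,4]); print(st[k]+[240,150,0,0,0],c[k]+[240,150])
s=vision.snapshot("side");s1=load("side1.png")
r=(slice(185,250),slice(185,230));print("side diff vs start",np.abs(s["pixels"][r].astype(int)-s1["pixels"][r]).mean(), np.abs(s["pixels"][300:360,400:500].astype(int)-s1["pixels"][300:360,400:500]).mean())
for d in trace(s,"lift_hook")[:1]: print(d["confidence"],d["extent"])
t=vision.snapshot("top")
for q in("calorimeter","round_slug","square_slug"):
    for d in trace(t,q)[:1]: print(q,d["confidence"],np.round(d["extent"],1))
E
```

```text
[ 0.44557724 -0.38401526  0.30064031] [3.14037226e+00 9.06979990e-04 1.36483998e+00] 28.05 0.08528645735722398
[[277.7 215.8]]
[268 177  20  55 982] [277.34419552 205.06008147]
[[276.4 213.7]]
[268 175  21  56 995] [277.84824121 203.35276382]
side diff vs start 10.74005698005698 6.994611111111111
0.87 [206.9, 215.6, 15.7, 47.0]
calorimeter 0.75 [198.4 236.1  60.3  50. ]
round_slug 0.84 [196.2 237.1  25.   23.9]
square_slug 0.7 [270.5 171.2  22.3  18.2]
```

```bash
python3 -c "
from rig import finish_job
print(finish_job())"
```

```text
the job is handed in; nothing more can be done
None
```

The round specimen is standing in the calorimeter cup, the hook is back in its fork, the square specimen is still in its well, and the job was handed in after about 28 s; the verdict was not reported back.

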